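# Turn the upside-down coaster over against the rest board

### The arm

A 6-joint arm with a two-finger parallel gripper is mounted at the origin on the work surface. World frame = base frame: x ahead of the robot, y to its left, z up, the work surface at z = 0. Lengths are in mm, angles in degrees, forces in N, time in s.
With the tool pointing down it reaches from about 350 to 850 mm from the base axis. Payload 8.1 kg.
Tool frame: the origin (TCP) lies midway between the tips of the shut fingers; the grasp point (between the pads) lies 19 mm behind it; x points along the fingers, z is the direction in which the jaws open and shut, and the axes are right-handed (so a half turn about x gives the same grasp; the last joint's range is limited). The gripper opens to 85 mm and grips with 20 to 120 N. Pads are 22 mm wide; open, the fingers measure 114 mm over their backs; the gripper's body (76 mm by 85 mm) begins 54 mm behind the grasp point. The pads swing forward as they close: fully open they stand 13 mm farther back than shut.
Start: joints at [-70.268, 7.471, 85.268, -0, 87.261, -4.893], TCP at [250.033, -545.425, 231.292] pointing down, gripper open.
Joint ranges: [-169.43, 169.43], [-51.17, 129.36], [1.28, 143.12], [-76.62, 256.62], [0, 156.53], [-152.29, 152.29]. Speed limits (degrees/s): [136.94, 136.94, 159.86, 180, 180, 180].

### API

Orientations are given as [roll, pitch, yaw] about the fixed x, y, z axes, in that order (R = Rz(yaw) Ry(pitch) Rx(roll)).
In Python, from bench import r gives the robot as it stands. The module is installed in compiled form; this text tells all that it offers.
- The arm moves only by the tool servo_tool, never from a script. Its argument "commands" is a list that holds one entry, the list of rows, each a list of 7 numbers: the closure in counts, from 0 (fully open) to 255 (shut), then the shift along the tool's x, y, z in cm, then the turn, a rotation vector about the tool's x, y, z in degrees. A call has 1 to 8 rows; each row is the pose to reach, as a shift and turn from the pose commanded when the call began, along the tool's axes at that moment; what a row does not reach only later rows make up. A row lasts 1/10 s, in which the tool goes at most 50 mm and 8.59 degrees, less where a joint would pass 70% of its speed; a pose out of reach is approached as far as the arm can. A call with a gripper value outside its range is refused whole. The fingers move at their own pace and stop on an object; "force" is the grip in N (left out, the last holds). Time passes only in rows, so rows that repeat a pose let the fingers close. It gives the time, the measured TCP pose, the force and the opening at its end, in the units of the state.
- r.sense(): the state, without advancing time (a new reading comes with each control period).
- r.snapshot(name): name is "scene" or "top" or "wrist"; returns (picture, depth): 400x640x3 uint8, red, green, blue; 400x640 float32, mm along the optical axis (not along the pixel's ray), 0 where there is no reading.
- r.calibration(name): a dict with "fx", "fy", "cx", "cy" (pixels), "pose" (4x4, takes a point from camera to world coordinates). Camera axes: x right, y down, z forward; pixel columns grow to the right and rows downward; lengths in mm; the calibration is good to about 2 mm. A picture is of the moment at which its call begins: read the wrist's pose just before it. calibration takes no time and is no camera call; for the wrist camera it gives the pose at the moment of the call.
- r.hand_in(): hands the job in, once; it reports no verdict.
The state is a dict: "time": time; "joint_pos": joint angles; "qd": joint speeds; "joint_efforts": joint torques, N m; "tool_pos": TCP position; "tcp_rot": TCP orientation; "ft_force": force on the tool from outside, world axes, zero at the start; "wrist_torque": the same for the moment, N m; "finger_gap": finger opening in mm.
Only numpy, scipy, OpenCV 4.12 (cv2) and the standard library are available. Lean on these libraries where they do the work, as an engineer would, in place of code of your own. Each camera call takes 0.05 s, during which the arm holds its last target.

### The job

One of the two coasters lies cork side up. Push it up against the leaning wooden rest board until it stands leaning there, then tip its top edge back over, so that it lies flat on the table in front of the board with its blue side up. Leave the other coaster and the espresso cup that stands on it where they are.

Things in the scene. Friction and masses are not known exactly. Their poses are not given: they have to be found in the camera images.
- coaster_center (a point): Centre (mid-thickness) of the loose coaster to turn, 100 x 100 x 10 mm, 90 g. It starts flat, cork face up, 70-110 mm before the rest board, square to it within 10 deg; z axis out of the CORK face. Pushed low at its near edge, squarely to the board, it climbs and stays leaning: upper edge 85 mm high, 53 mm behind the foot. Pulled back from behind above the board it pivots on its lower edge.
- holder: Fixed wooden holder with rest board, 340 mm wide along y. Origin: on the table, middle of the board's front foot; x runs behind the board, z up. Slippery front face leans back, 58 deg from level, up to x 32, z 51 mm; board 10 mm thick. Behind: base 12 mm high to x 100; end brackets (y +-158) lower than the board; parked swing arm at y 192, 68 mm high.
- other_center (a point): Centre (mid-thickness) of the other coaster: same size, loose, blue face up, beside the first (centres at least 145 mm apart) in front of the same board. A cup stands on it; it must stay.
- cup_center (a point): Centre (half-way up) of the white ceramic espresso cup, 55 mm high, 58 mm across the rim, handle to 47 mm from its axis, standing loose on the other coaster. It must stay.
Not all that is in view belongs to the job. Leave any red or yellow look-alike of the part that bears coaster_center alone.

How it is judged:
By the outcome, as a careful person would: the job done as asked, in the order asked, and still so for the second after the job is handed in, with the robot touching nothing.
It also fails if it takes over 51 s, if anything falls off the work surface, if the arm or the gripper's body presses on something with over 40 N, if the wrist force passes 120 N, or if a joint passes its speed limit or range.

## Working session

There is one attempt and no reset: what is moved stays moved. The work goes in short steps, Python scripts to look and compute and a tool call to move; the robot and the scene stay as the last step left them, time stands still between calls to the robot, and variables do not carry over. Pictures are saved under pics/ and viewed, and the job is handed in when it is done.

Besides the shell and the picture viewer there is one more tool, called by a JSON object that holds its "api" and its "payload". servo_tool: Moves the arm, as the interface text tells. Its arguments: {"type":"object","properties":{"commands":{"type":"array","items":{"type":"array","items":{"type":"array","items":{"type":"number"}}}},"force":{"type":"number"}},"required":["commands"]}

```bash
mkdir -p pics; ls
python3 - <<'E'
from bench import r
import cv2
print(r.sense())
for n in("scene","top"):
    p,d=r.snapshot(n); cv2.imwrite(f"pics/{n}0.png",p[:,:,::-1]); c=r.calibration(n); print(n,{k:(v if k!="pose" else v) for k,v in c.items()})
    import numpy as np; np.savez(f"{n}0.npz",p=p,d=d)
E
```

```text
pics
{'time': 0.0, 'joint_pos': array([-7.02664302e+01,  7.51486459e+00,  8.53328250e+01, -3.29360339e-03,
        8.72630565e+01, -4.89310962e+00]), 'qd': array([-0.11282905, -0.1264481 , -0.02885962,  0.00367752,  0.05527118,
        0.01372121]), 'joint_efforts': array([-6.99792654e-04, -5.69409692e+01, -5.00549376e+01, -3.43606380e-04,
        1.50667765e-02, -5.98521365e-05]), 'tool_pos': array([ 249.82400092, -544.86965651,  230.2130169 ]), 'tcp_rot': array([176.80827074,  89.88920504, 111.43511065]), 'ft_force': array([-0.16421045, -0.42390753, -0.4736465 ]), 'wrist_torque': array([-0.02712729, -0.0366542 , -0.01184532]), 'finger_gap': 85.62962669663884}
scene {'fx': 440.12357709600656, 'fy': 440.12357709600656, 'cx': 319.3267411173859, 'cy': 198.98925342956247, 'pose': array([[-5.56698062e-01,  5.23272108e-01, -6.45192660e-01,
         9.11268855e+02],
       [ 8.30705918e-01,  3.47049023e-01, -4.35298351e-01,
         3.21609706e+02],
       [-3.86600399e-03, -7.78295109e-01, -6.27886755e-01,
         4.80309027e+02],
       [ 0.00000000e+00,  0.00000000e+00,  0.00000000e+00,
         1.00000000e+00]])}
top {'fx': 386.9557523217849, 'fy': 386.9557523217849, 'cx': 323.7019057523117, 'cy': 203.65436426699327, 'pose': array([[ 2.85653945e-02, -9.88151763e-01,  1.50798248e-01,
         3.84459858e+02],
       [-9.98895355e-01, -3.38497718e-02, -3.25923663e-02,
         4.25513245e+01],
       [ 3.73106905e-02, -1.49700656e-01, -9.88027138e-01,
         7.36576042e+02],
       [ 0.00000000e+00,  0.00000000e+00,  0.00000000e+00,
         1.00000000e+00]])}
```

View pics/scene0.png

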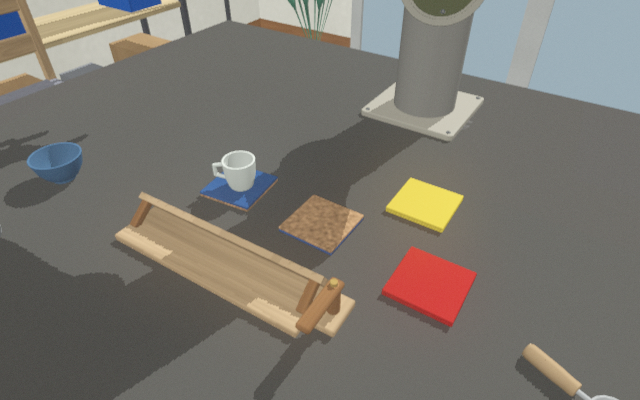

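View pics/top0.png

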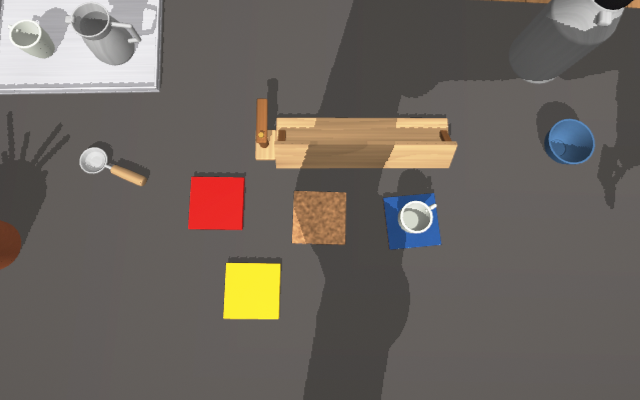

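The top view shows the cork-face-up coaster at (320,218), the blue coaster with the cup at (412,220), and red (217,203) and yellow (252,291) look-alikes. Only the first fits "cork side up, loose, before the board". I'll measure it and confirm in a crop.

```bash
cat > h.py <<'E'
import numpy as np,cv2
def ray(c,uv,z):
    uv=np.atleast_2d(uv).astype(float)
    d=np.c_[(uv[:,0]-c['cx'])/c['fx'],(uv[:,1]-c['cy'])/c['fy'],np.ones(len(uv))]@c['pose'][:3,:3].T
    o=c['pose'][:3,3]; t=(z-o[2])/d[:,2]; return o+d*t[:,None]
def pts(c,d):
    v,u=np.mgrid[0:d.shape[0],0:d.shape[1]]
    P=np.stack([(u-c['cx'])/c['fx']*d,(v-c['cy'])/c['fy']*d,d],-1)
    return P@c['pose'][:3,:3].T+c['pose'][:3,3]
E
python3 - <<'E'
from bench import r
from h import *
np.set_printoptions(precision=1,suppress=True)
for n in("top","scene"):
    f=np.load(n+"0.npz");p,d=f['p'],f['d'];c=r.calibration(n)
    P=pts(c,d); hsv=cv2.cvtColor(p,cv2.COLOR_RGB2HSV)
    cork=cv2.inRange(hsv,(3,60,40),(22,255,255)); blue=cv2.inRange(hsv,(105,120,40),(130,255,255))
    for nm,m,box in(("cork",cork,(285,180,355,250) if n=="top" else(275,190,370,252)),("blue",blue,(375,185,450,255) if n=="top" else(195,160,285,212))):
        M=np.zeros_like(m);x0,y0,x1,y1=box;M[y0:y1,x0:x1]=m[y0:y1,x0:x1]
        M=cv2.morphologyEx(M,cv2.MORPH_CLOSE,np.ones((5,5)))
        k=max(cv2.findContours(M,0,2)[0],key=cv2.contourArea)[:,0]
        W=ray(c,k,10)[:,:2]
        print(n,nm,cv2.minAreaRect(W.astype(np.float32)),"z",np.median(P[M>0][:,2]))
    # board
    w=(P[...,2]>5)&(P[...,0]>480)&(P[...,0]<760)&(abs(P[...,1])<350)
    if n=="top":
        np.save("Ptop.npy",P)
        for u in(290,320,350,380,420,440):
            print(u);print(np.c_[np.arange(114,176,4),P[114:176:4,u]])
        b=p[100:260,240:470];cv2.imwrite("pics/crop0.png",cv2.resize(b[:,:,::-1],None,fx=3.4,fy=3.4,interpolation=2))
E
```

```text
top cork ((468.9892883300781, 26.725887298583984), (100.99172973632812, 101.2339096069336), 89.96851348876953) z 9.793282184137354
top blue ((468.53070068359375, -149.729248046875), (99.44224548339844, 99.41302490234375), 7.310307025909424) z 9.911537973066572
290
[[114.  674.4  90.4   1.3]
 [118.  661.6  89.3  13. ]
 [122.  654.3  89.1  10.9]
 [126.  645.5  88.6  12.7]
 [130.  638.4  88.5   9.7]
 [134.  629.7  88.   11.7]
 [138.  622.   87.8  10.5]
 [142.  601.6  85.   49.5]
 [146.  594.5  84.8  48. ]
 [150.  589.7  85.1  38.5]
 [154.  584.4  85.3  30. ]
 [158.  578.8  85.4  22.3]
 [162.  573.5  85.6  12.8]
 [166.  567.   85.6   7.3]
 [170.  560.9  85.8  -0.4]
 [174.  553.   85.4  -0.6]]
320
[[114.  678.6  30.8  -2.8]
 [118.  664.7  30.8  11.6]
 [122.  656.6  30.5  11.5]
 [126.  647.9  30.3  12.8]
 [130.  640.1  30.   11.8]
 [134.  631.8  29.8  12.5]
 [138.  623.6  29.6  12.9]
 [142.  605.4  29.9  44.8]
 [146.  596.8  29.7  47.8]
 [150.  591.4  29.4  40.3]
 [154.  587.2  28.9  27.9]
 [158.  581.1  28.5  22. ]
 [162.  575.5  28.1  13.4]
 [166.  570.3  27.7   3.1]
 [170.  562.8  27.4 
[... 1474 characters left out ...]
]
 [ 122.   667.5 -208.     9.5]
 [ 126.   658.5 -207.3   11.1]
 [ 130.   648.2 -205.1   16.8]
 [ 134.   639.7 -204.7   17.7]
 [ 138.   633.1 -206.1   13.2]
 [ 142.   612.7 -193.3   50.2]
 [ 146.   605.7 -194.    47.8]
 [ 150.   600.5 -196.6   39.8]
 [ 154.   595.6 -199.8   30.1]
 [ 158.   590.2 -202.6   21.5]
 [ 162.   584.7 -205.4   12.8]
 [ 166.   579.2 -208.6    3.2]
 [ 170.   572.4 -210.1   -1.6]
 [ 174.   564.1 -209.7   -0.8]]
scene cork ((472.1586608886719, 28.866943359375), (102.82110595703125, 101.3968276977539), 0.1439976543188095) z 9.733661322309416
scene blue ((472.3858642578125, -147.30056762695312), (99.00553894042969, 98.46939849853516), 7.048996448516846) z 9.663256868757571
```

View pics/crop0.png

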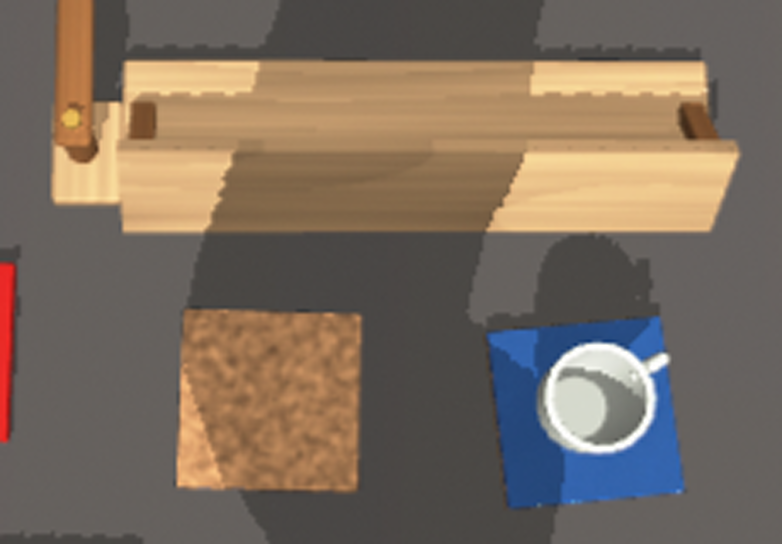

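Crop confirms: brown cork face at (320,218), red and yellow are plain pads. Fitting the board face and working out the approach.

```bash
cat >> h.py <<'E'
from scipy.spatial.transform import Rotation as Ro
def plan(s,pos,yaw,flip=1,R1=None):
    """shift(cm), rotvec(deg) in tool axes from measured pose to tool-down at pos, jaw axis along board y (yaw deg)"""
    R0=Ro.from_euler('xyz',s['tcp_rot'],degrees=True)
    a=np.radians(yaw)
    z=flip*np.array([-np.sin(a),np.cos(a),0]);x=np.array([0,0,-1.])
    if R1 is None: R1=Ro.from_matrix(np.c_[x,np.cross(z,x),z])
    return R0.inv().apply(np.array(pos)-s['tool_pos'])/10,(R0.inv()*R1).as_rotvec(degrees=True)
E
python3 - <<'E'
from bench import r
from h import *
np.set_printoptions(precision=2,suppress=True)
P=np.load("Ptop.npy");Q=P[149:165,285:440].reshape(-1,3);Q=Q[(Q[:,2]>8)&(Q[:,2]<42)]
for _ in range(3):
    A=np.c_[Q[:,1:],np.ones(len(Q))];k=np.linalg.lstsq(A,Q[:,0],rcond=None)[0];e=Q[:,0]-A@k;Q=Q[abs(e)<3]
print("x= a*y+b*z+c",k,"angle",np.degrees(np.arctan2(1,k[1])),"yaw",np.degrees(np.arctan(-k[0])))
# foot line via rays on z=0 : last wood row per column
f=np.load("top0.npz");c=r.calibration("top");hsv=cv2.cvtColor(f['p'],cv2.COLOR_RGB2HSV)
w=[(u,max(v for v in range(150,176) if hsv[v,u,1]>70)+.5) for u in range(285,445)]
W=ray(c,w,0);kk=np.polyfit(W[:,1],W[:,0],1);print("foot",kk,"yaw",np.degrees(np.arctan(-kk[0])),"y ends")
c2=r.calibration("scene");q=np.load("scene0.npz");Q=pts(c2,q['d'])
s=r.sense();R0=Ro.from_euler('xyz',s['tcp_rot'],degrees=True);print(R0.as_matrix())
for fl in(1,-1): print(fl,plan(s,[385,25,120],2.5,fl))
E
```

```text
x= a*y+b*z+c [ -0.04   0.62 568.98] angle 58.18221063763179 yaw 2.2486288926971736
foot [ -0.04 568.36] yaw 2.4752753323836965 y ends
[[-0.    0.91  0.42]
 [ 0.    0.42 -0.91]
 [-1.    0.   -0.  ]]
1 (array([ 11.12,  36.03, -46.16]), array([-157.87,   -0.01,   -0.13]))
-1 (array([ 11.12,  36.03, -46.16]), array([22.13, -0.1 ,  0.01]))
```

{"api": "servo_tool", "payload": {"commands": [[[110,0,36,-46,22,0,0],[110,0,36,-46,22,0,0],[110,0,36,-46,22,0,0],[110,0,36,-46,22,0,0],[110,0,36,-46,22,0,0],[110,0,36,-46,22,0,0],[110,0,36,-46,22,0,0],[110,0,36,-46,22,0,0]]]}}

```text
time: 0.9
tool_pos: [342.6, -154.4, 231.0]
tcp_rot: [117.5, 90.0, 30.1]
ft_force: [1.9, -1.0, -0.1]
finger_gap: 48.7
```

Run:
```python
from bench import r
from h import *
np.set_printoptions(precision=2,suppress=True)
s=r.sense();print(s['time'],s['tool_pos'],s['tcp_rot'],s['finger_gap'],plan(s,[385,25,120],2.4,-1))
```

```text
0.9 [ 342.65 -154.42  231.01] [117.53  89.99  30.12] 48.65612474496197 (array([ 11.1 ,   5.04, -17.73]), array([ 0.19, -0.  , -0.01]))
```

{"api": "servo_tool", "payload": {"commands": [[[110,0,5,-17.5,0,0,0],[110,0,5,-17.5,0,0,0],[110,0,5,-17.5,0,0,0],[110,0,5,-17.5,0,0,0],[110,5,5,-17.5,0,0,0],[110,10,5,-17.5,0,0,0],[110,14,5,-17.5,0,0,0],[110,14,5,-17.5,0,0,0]]]}}

```text
time: 1.7
tool_pos: [379.6, 21.4, 85.4]
tcp_rot: [-97.2, 89.3, 175.5]
ft_force: [-0.5, 0.6, -0.6]
finger_gap: 48.8
```

Run:
```python
from bench import r
from h import *
np.set_printoptions(precision=2,suppress=True)
s=r.sense();print(s['time'],s['tool_pos'],s['tcp_rot'],s['finger_gap'],s['ft_force'],plan(s,[393,25,20],2.4,-1))
for n in("scene","wrist"):
    p,d=r.snapshot(n);cv2.imwrite(f"pics/{n}1.png",p[:,:,::-1]); 
c=r.calibration("wrist");print(c)
```

```text
1.7 [379.55  21.36  85.36] [-97.19  89.34 175.46] 48.84218179257314 [-0.46  0.61 -0.61] (array([ 6.52,  1.43, -0.29]), array([ 0.25, -0.08,  0.65]))
{'fx': 300.3621356380936, 'fy': 300.3621356380936, 'cx': 319.39257261029223, 'cy': 202.731404377423, 'pose': array([[  0.05,  -0.96,  -0.27, 452.  ],
       [ -1.  ,  -0.04,  -0.01,  24.3 ],
       [ -0.  ,   0.27,  -0.96, 233.45],
       [  0.  ,   0.  ,   0.  ,   1.  ]])}
```

View pics/scene1.png

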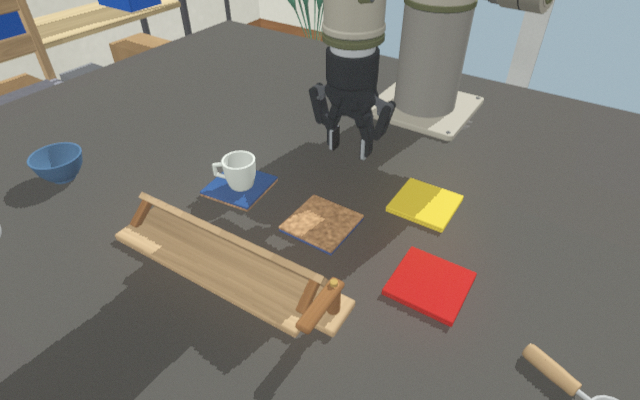

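View pics/wrist1.png

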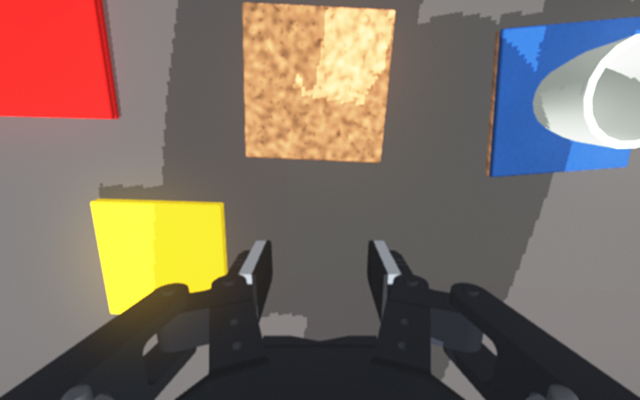

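{"api": "servo_tool", "payload": {"commands": [[[110,2,1.3,-0.3,0,0,0],[110,5,1.3,-0.3,0,0,0],[110,7.2,1.3,-0.3,0,0,0],[110,7.2,1.3,-0.3,0,0,0],[110,7.2,1.3,-0.3,0,0,0]]]}}

```text
time: 2.3
tool_pos: [399.5, 24.1, 21.7]
tcp_rot: [84.1, 89.8, -3.3]
ft_force: [0.1, 0.5, 0.2]
finger_gap: 48.5
```

Run:
```python
from bench import r
from h import *
np.set_printoptions(precision=2,suppress=True)
s=r.sense();print(s['time'],s['tool_pos'],s['tcp_rot'],s['finger_gap'],s['ft_force'],plan(s,[393,25,5],2.4,-1))
c=r.calibration("wrist");p,d=r.snapshot("wrist");cv2.imwrite("pics/wrist2.png",p[:,:,::-1])
hsv=cv2.cvtColor(p,cv2.COLOR_RGB2HSV);m=cv2.inRange(hsv,(3,60,40),(22,255,255));m=cv2.morphologyEx(m,cv2.MORPH_CLOSE,np.ones((5,5)))
k=max(cv2.findContours(m,0,2)[0],key=cv2.contourArea)[:,0]
W=ray(c,k,10)[:,:2];print(cv2.minAreaRect(W.astype(np.float32)),W.min(0),W.max(0))
P=pts(c,d);np.save("Pw.npy",P)
```

```text
2.3 [399.5   24.12  21.73] [84.12 89.85 -3.27] 48.454909764815774 [0.12 0.51 0.23] (array([ 1.67, -0.65, -0.12]), array([ 0.21,  0.02, -0.15]))
((470.7064514160156, 28.511804580688477), (100.31480407714844, 99.67633056640625), 0.18038740754127502) [420.53 -21.46] [521.02  78.29]
```

View pics/wrist2.png

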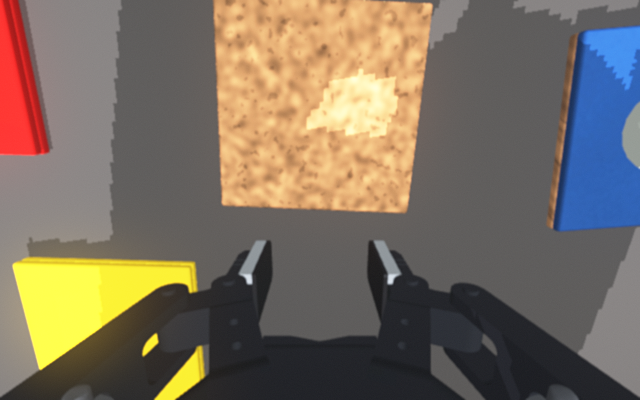

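{"api": "servo_tool", "payload": {"commands": [[[110,0.8,-0.5,-0.4,0,0,0],[110,1.6,-0.5,-0.4,0,0,0],[110,1.9,-0.5,-0.4,0,0,0],[110,1.9,-0.5,-0.4,0,0,0]]]}}

```text
time: 2.75
tool_pos: [391.8, 28.2, -0.3]
tcp_rot: [-94.7, 89.9, 177.9]
ft_force: [-0.2, -0.3, -0.1]
finger_gap: 48.5
```

Run:
```python
from bench import r
from h import *
np.set_printoptions(precision=2,suppress=True)
s=r.sense();print(s['time'],s['tool_pos'],s['tcp_rot'],s['finger_gap'],s['ft_force'],plan(s,[393,28,0],2.4,-1))
p,d=r.snapshot("scene");cv2.imwrite("pics/scene3.png",cv2.resize(p[80:250,250:450,::-1],None,fx=3.5,fy=3.5,interpolation=2))
```

```text
2.75 [391.83  28.19  -0.31] [-94.74  89.93 177.9 ] 48.505937785725024 [-0.21 -0.31 -0.09] (array([-0.03,  0.12,  0.02]), array([ 0.24, -0.01,  0.07]))
```

View pics/scene3.png

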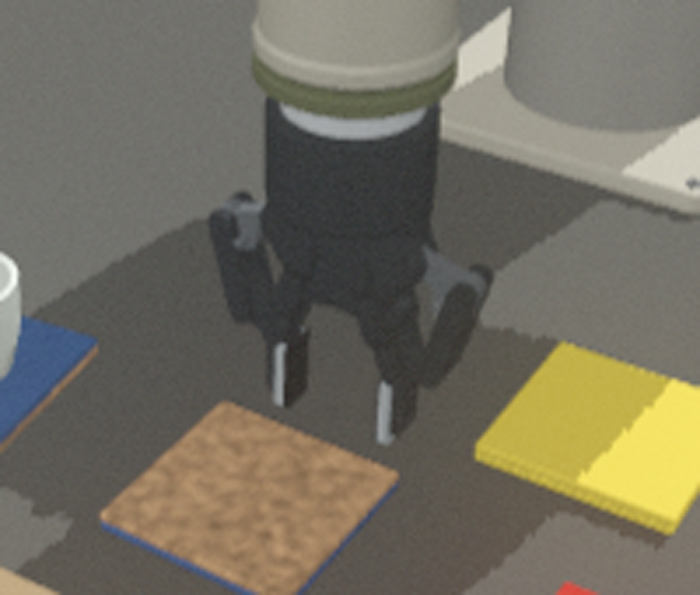

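{"api": "servo_tool", "payload": {"commands": [[[110,0.1,0,0,0,0,0],[110,0.2,0,0,0,0,0],[110,0.2,0,0,0,0,0]]]}}

```text
time: 3.1
tool_pos: [392.5, 28.1, -1.7]
tcp_rot: [-34.1, 90.0, -121.4]
ft_force: [0.2, 0.4, 0.0]
finger_gap: 48.6
```

{"api": "servo_tool", "payload": {"commands": [[[110,0.1,0,0,0,0,0],[110,0.2,0,0,0,0,0],[110,0.2,0,0,0,0,0]]]}}

```text
time: 3.4
tool_pos: [392.7, 28.1, -2.8]
tcp_rot: [-82.5, 90.0, -169.8]
ft_force: [-7.9, 0.2, 15.5]
finger_gap: 48.4
```

{"api": "servo_tool", "payload": {"commands": [[[110,-0.4,0,0,0.2,0,0],[110,-0.4,0,0,0.2,0,0],[110,-0.4,1,0,0.2,0,0],[110,-0.4,2,0,0.2,0,0],[110,-0.4,2.5,0,0.2,0,0],[110,-0.4,3,0,0.2,0,0],[110,-0.4,3.5,0,0.2,0,0],[110,-0.4,4,0,0.2,0,0]]]}}

```text
time: 4.2
tool_pos: [432.5, 30.0, 0.1]
tcp_rot: [-97.2, 90.0, 175.3]
ft_force: [-0.5, -0.2, -0.4]
finger_gap: 48.4
```

{"api": "servo_tool", "payload": {"commands": [[[110,0,0.5,0,0,0,0],[110,0,1,0,0,0,0],[110,0,1.5,0,0,0,0],[110,0,2,0,0,0,0]]]}}

```text
time: 4.6
tool_pos: [452.8, 30.8, 0.3]
tcp_rot: [-171.9, 90.0, 100.5]
ft_force: [-1.1, 0.1, -0.6]
finger_gap: 48.5
```

Run:
```python
from bench import r
from h import *
np.set_printoptions(precision=2,suppress=True)
s=r.sense();print(s['time'],s['tool_pos'],s['tcp_rot'],s['finger_gap'],s['ft_force'],plan(s,[547,33,0],2.4,-1))
c=r.calibration("wrist");p,d=r.snapshot("wrist");cv2.imwrite("pics/wrist4.png",p[:,:,::-1])
p,d=r.snapshot("scene");cv2.imwrite("pics/scene4.png",cv2.resize(p[100:300,150:400,::-1],None,fx=3,fy=3,interpolation=2))
```

```text
4.6 [452.84  30.83   0.28] [-171.89   90.    100.54] 48.488976558035894 [-1.13  0.07 -0.55] (array([0.03, 9.42, 0.18]), array([ 0.03, -0.  ,  0.  ]))
```

View pics/wrist4.png

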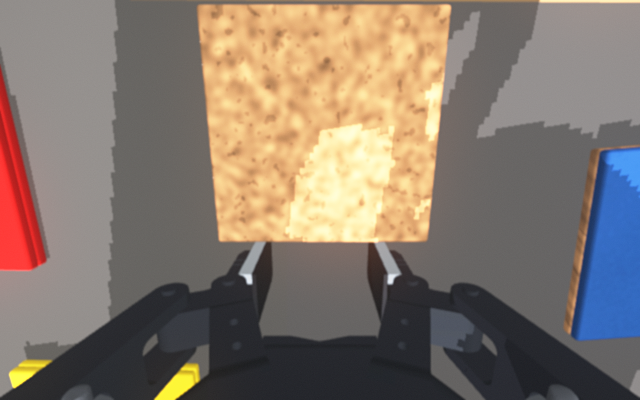

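View pics/scene4.png

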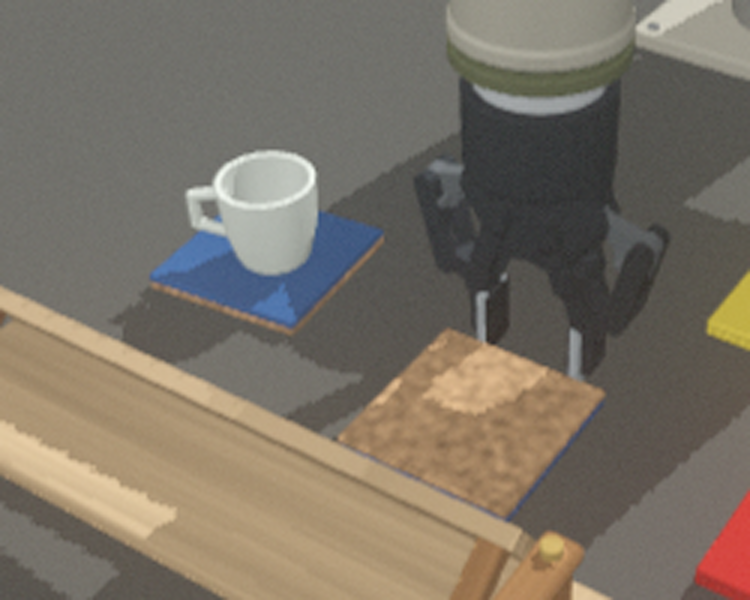

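Coaster's near edge (row 242) sits square against both fingers. Pushing on.

{"api": "servo_tool", "payload": {"commands": [[[110,0,0.5,0,0,0,0],[110,0,1,0,0,0,0],[110,0,1.5,0,0,0,0],[110,0,2,0,0,0,0],[110,0,2.5,0,0,0,0],[110,0,3,0,0,0,0]]]}}

```text
time: 5.3
tool_pos: [482.9, 32.1, 0.3]
tcp_rot: [83.3, 90.0, -4.3]
ft_force: [-0.2, -0.3, 0.1]
finger_gap: 48.5
```

{"api": "servo_tool", "payload": {"commands": [[[110,0,0.5,0,0,0,0],[110,0,1,0,0,0,0],[110,0,1.5,0,0,0,0],[110,0,2,0,0,0,0],[110,0,2.5,0,0,0,0]]]}}

```text
time: 5.8
tool_pos: [507.9, 33.1, 0.4]
tcp_rot: [82.9, 90.0, -4.7]
ft_force: [-0.5, -0.3, -0.7]
finger_gap: 48.7
```

Run:
```python
from bench import r
from h import *
np.set_printoptions(precision=2,suppress=True)
s=r.sense();print(s['time'],s['tool_pos'],s['tcp_rot'],s['finger_gap'],s['ft_force'],plan(s,[547,33,0],2.4,-1))
p,d=r.snapshot("wrist");cv2.imwrite("pics/wrist5.png",p[:,:,::-1])
p,d=r.snapshot("scene");cv2.imwrite("pics/scene5.png",cv2.resize(p[100:300,150:400,::-1],None,fx=3,fy=3,interpolation=2))
```

```text
5.8 [507.95  33.12   0.38] [82.86 89.98 -4.72] 48.664353276330424 [-0.48 -0.26 -0.71] (array([0.04, 3.9 , 0.18]), array([ 0.03,  0.  , -0.02]))
```

View pics/wrist5.png

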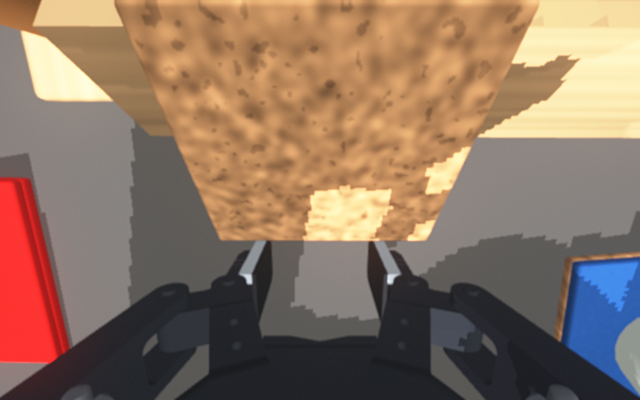

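View pics/scene5.png

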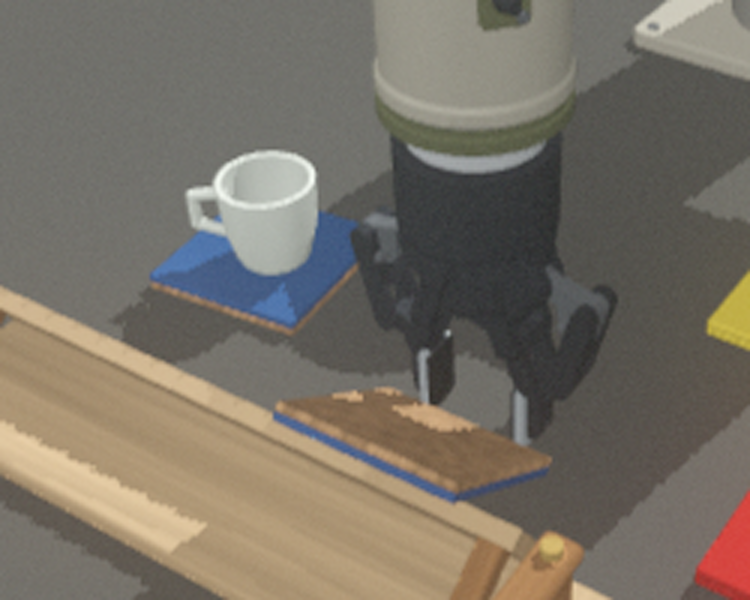

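The coaster climbs squarely on the board. Continuing, slower at the end.

{"api": "servo_tool", "payload": {"commands": [[[110,0,0.5,0,0,0,0],[110,0,1,0,0,0,0],[110,0,1.5,0,0,0,0],[110,0,2,0,0,0,0],[110,0,2.5,0,0,0,0],[110,0,3,0,0,0,0]]]}}

```text
time: 6.5
tool_pos: [537.7, 34.4, 0.2]
tcp_rot: [-94.8, 90.0, 177.7]
ft_force: [-0.3, -0.4, -0.9]
finger_gap: 48.6
```

Run:
```python
from bench import r
from h import *
np.set_printoptions(precision=2,suppress=True)
s=r.sense();print(s['time'],s['tool_pos'],s['tcp_rot'],s['finger_gap'],s['ft_force'],plan(s,[547,33,0],2.4,-1))
p,d=r.snapshot("wrist");cv2.imwrite("pics/wrist6.png",p[:,:,::-1])
p,d=r.snapshot("scene");cv2.imwrite("pics/scene6.png",cv2.resize(p[100:300,150:400,::-1],None,fx=3,fy=3,interpolation=2))
```

```text
6.5 [537.74  34.41   0.22] [-94.77  89.99 177.66] 48.61449603438573 [-0.29 -0.38 -0.93] (array([0.02, 0.92, 0.18]), array([ 0.02, -0.  ,  0.01]))
```

View pics/wrist6.png

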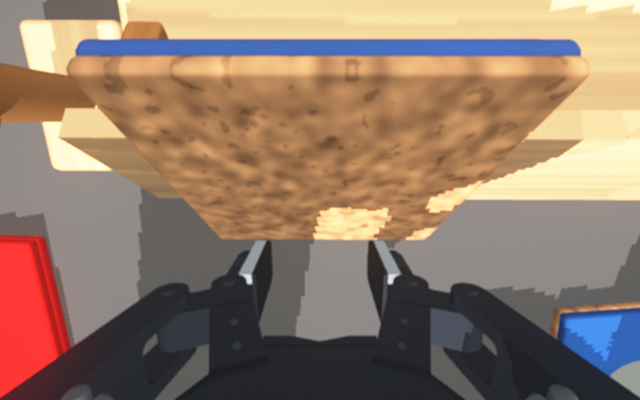

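View pics/scene6.png

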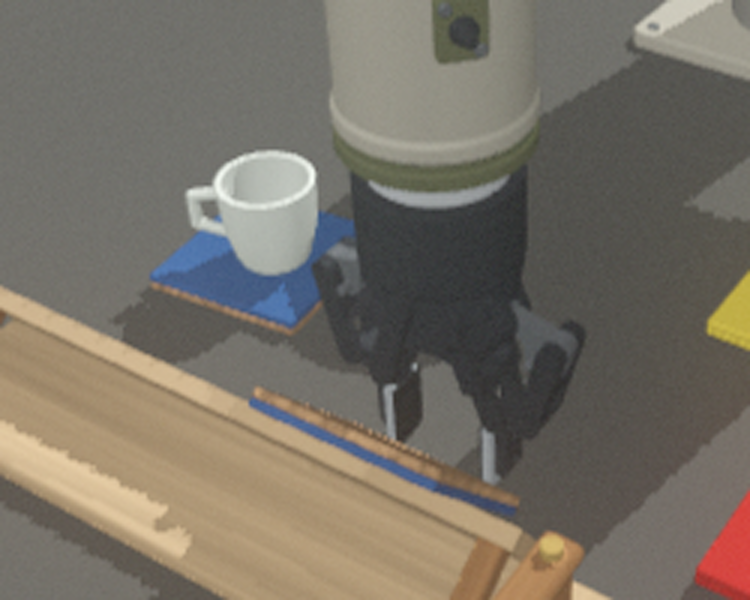

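{"api": "servo_tool", "payload": {"commands": [[[110,0,0.3,0,0,0,0],[110,0,0.6,0,0,0,0],[110,0,0.8,0,0,0,0]]]}}

```text
time: 6.9
tool_pos: [545.5, 34.8, 0.3]
tcp_rot: [-112.2, 90.0, 160.3]
ft_force: [-1.2, -0.1, 0.8]
finger_gap: 48.3
```

{"api": "servo_tool", "payload": {"commands": [[[110,0,0.15,0,0,0,0],[110,0,0.3,0,0,0,0]]]}}

```text
time: 7.1
tool_pos: [548.4, 34.9, 0.3]
tcp_rot: [-93.0, 90.0, 179.5]
ft_force: [-2.1, 0.1, -0.1]
finger_gap: 48.4
```

Run:
```python
from bench import r
from h import *
np.set_printoptions(precision=2,suppress=True)
s=r.sense();print(s['time'],s['tool_pos'],s['tcp_rot'],s['finger_gap'],s['ft_force'])
c=r.calibration("wrist");p,d=r.snapshot("wrist");cv2.imwrite("pics/wrist7.png",p[:,:,::-1])
hsv=cv2.cvtColor(p,cv2.COLOR_RGB2HSV)
P=pts(c,d)
for v in range(30,245,10): print(v,P[v,300],p[v,300])
```

```text
7.1 [548.37  34.87   0.26] [-92.95  89.99 179.48] 48.363511152481706 [-2.06  0.14 -0.14]
30 [649.34  47.26  11.27] [243 214 155]
40 [645.97  47.22  10.57] [245 217 158]
50 [642.36  47.13  10.66] [240 208 150]
60 [638.69  47.03  10.74] [243 213 155]
70 [635.04  46.96  10.35] [245 220 161]
80 [631.14  46.8   11.33] [246 223 164]
90 [627.31  46.7   11.43] [250 229 170]
100 [619.19  41.89  84.55] [ 71 107 185]
110 [617.42  41.78  85.62] [ 68 104 180]
120 [615.69  41.62  87.42] [242 195 134]
130 [614.04  41.47  89.14] [245 202 139]
140 [612.26  41.51  87.7 ] [212 156 105]
150 [610.33  41.58  85.95] [152 110  74]
160 [607.86  41.81  81.23] [133  95  64]
170 [605.04  42.04  76.49] [147 105  69]
180 [602.12  42.18  73.05] [152 109  74]
190 [598.12  42.51  66.18] [129  92  62]
200 [593.59  42.83  59.33] [135  96  64]
210 [587.84  43.26  50.23] [143 102  69]
220 [580.23  43.85  37.81] [153 110  74]
230 [571.32  44.46  24.56] [130  94  64]
240 [556.16  45.69  -1.09] [105  95  89]
```

View pics/wrist7.png

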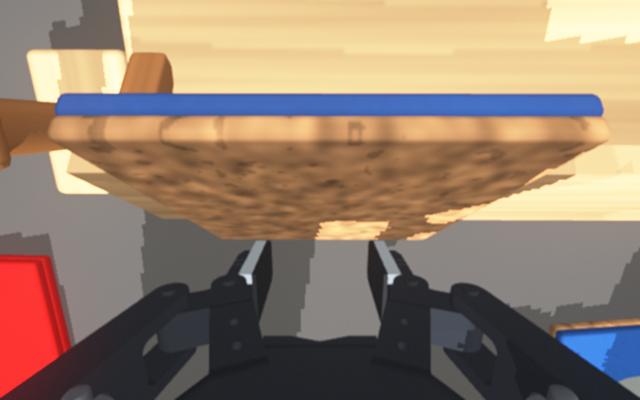

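Upper edge measured at about x 619, z 85 (foot 567 + 53 = 620 expected), and both ends lie level at row 105: the coaster stands leaning flush. Now retract, go over, and come down behind it.

{"api": "servo_tool", "payload": {"commands": [[[110,0,-1,0,0,0,0],[110,0,-4,0,0,0,0],[110,0,-7,0,0,0,0],[110,-4,-7,0,0,0,0],[110,-9,-7,0,0,0,0],[110,-13,-7,0,0,0,0],[110,-13,-7,0,0,0,0],[110,-13,-7,0,0,0,0]]]}}

```text
time: 7.95
tool_pos: [479.0, 31.9, 131.5]
tcp_rot: [85.4, 89.8, -2.2]
ft_force: [1.4, 0.2, -0.8]
finger_gap: 48.7
```

Run:
```python
from bench import r
from h import *
np.set_printoptions(precision=2,suppress=True)
s=r.sense();print(s['time'],s['tool_pos'],s['tcp_rot'],s['finger_gap'],s['ft_force'],plan(s,[645,38,130],2.4,-1))
p,d=r.snapshot("scene");cv2.imwrite("pics/scene8.png",cv2.resize(p[100:300,150:400,::-1],None,fx=3,fy=3,interpolation=2))
```

```text
7.95 [479.02  31.85 131.54] [85.39 89.81 -2.19] 48.67881741304506 [ 1.37  0.21 -0.81] (array([ 0.21, 16.61,  0.09]), array([ 0.02,  0.02, -0.19]))
```

View pics/scene8.png

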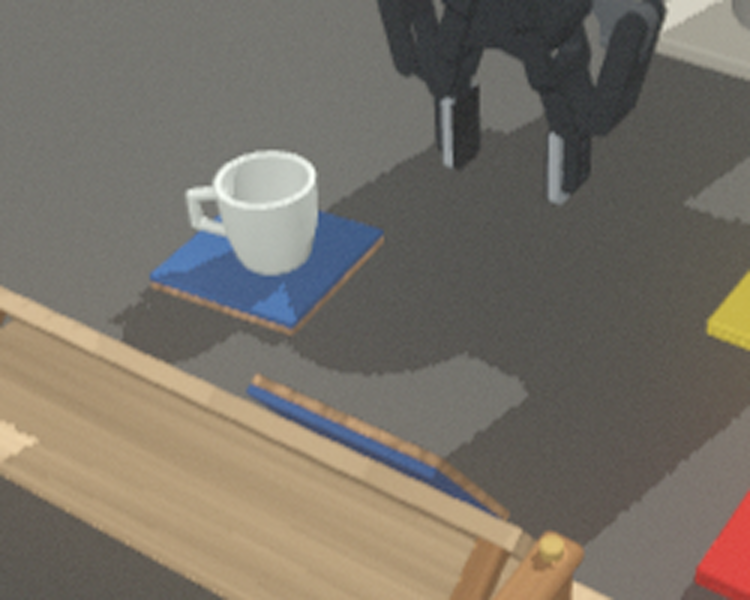

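It leans by itself with blue edge seen behind. Going over it.

{"api": "servo_tool", "payload": {"commands": [[[110,0,4,0.1,0,0,0],[110,0,8,0.1,0,0,0],[110,0,12,0.1,0,0,0],[110,0,16,0.1,0,0,0],[110,0,17,0.1,0,0,0],[110,0,17,0.1,0,0,0],[110,0,17,0.1,0,0,0]]]}}

```text
time: 8.7
tool_pos: [646.5, 38.1, 127.8]
tcp_rot: [-93.7, 89.8, 178.8]
ft_force: [-1.2, -0.8, 0.9]
finger_gap: 48.3
```

Run:
```python
from bench import r
from h import *
np.set_printoptions(precision=2,suppress=True)
s=r.sense();print(s['time'],s['tool_pos'],s['tcp_rot'],s['finger_gap'],s['ft_force'],plan(s,[645,38,63],2.4,-1))
p,d=r.snapshot("scene");cv2.imwrite("pics/scene9.png",cv2.resize(p[60:300,150:400,::-1],None,fx=2.5,fy=2.5,interpolation=2))
p,d=r.snapshot("top");cv2.imwrite("pics/top9.png",p[:,:,::-1])
c=r.calibration("scene")
```

```text
8.7 [646.49  38.12 127.85] [-93.67  89.76 178.76] 48.324143963073446 [-1.17 -0.85  0.89] (array([ 6.49, -0.12,  0.01]), array([ 0.03, -0.02,  0.24]))
```

View pics/scene9.png

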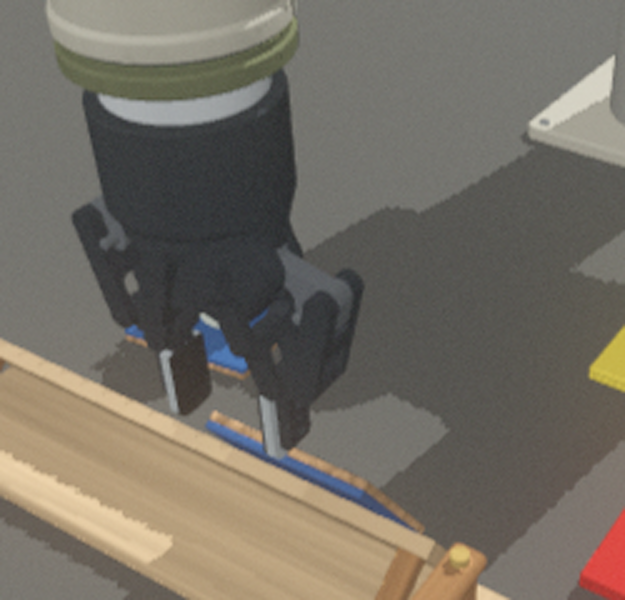

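{"api": "servo_tool", "payload": {"commands": [[[110,2,0,0,0,0,0.2],[110,4,0,0,0,0,0.2],[110,5.5,0,0,0,0,0.2],[110,6.4,0,0,0,0,0.2],[110,6.4,0,0,0,0,0.2],[110,6.4,0,0,0,0,0.2]]]}}

```text
time: 9.4
tool_pos: [648.5, 38.1, 66.9]
tcp_rot: [90.2, 89.8, 2.6]
ft_force: [-0.1, -0.2, 0.1]
finger_gap: 48.7
```

Run:
```python
from bench import r
from h import *
np.set_printoptions(precision=2,suppress=True)
s=r.sense();print(s['time'],s['tool_pos'],s['tcp_rot'],s['finger_gap'],s['ft_force'],plan(s,[645,38,63],2.4,-1))
p,d=r.snapshot("scene");cv2.imwrite("pics/scene10.png",cv2.resize(p[60:300,150:400,::-1],None,fx=2.5,fy=2.5,interpolation=2))
```

```text
9.4 [648.47  38.11  66.87] [90.15 89.77  2.58] 48.702291079175176 [-0.14 -0.22  0.1 ] (array([ 0.39, -0.35, -0.  ]), array([ 0.03, -0.  , -0.23]))
```

View pics/scene10.png

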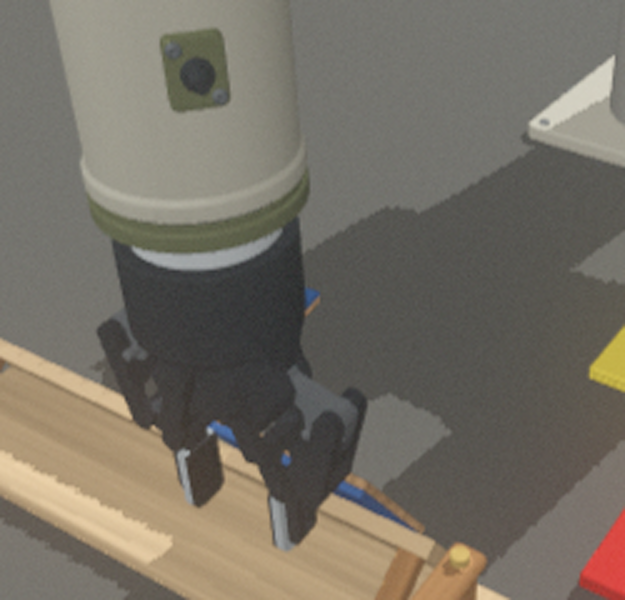

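{"api": "servo_tool", "payload": {"commands": [[[110,0.2,-1,0,0,0,0],[110,0.2,-1.8,0,0,0,0],[110,0.2,-2.4,0,0,0,0],[110,0.2,-3,0,0,0,0],[110,0.2,-3.5,0,0,0,0],[110,0.2,-4,0,0,0,0],[110,0.2,-4.5,0,0,0,0]]]}}

```text
time: 10.15
tool_pos: [603.0, 36.2, 64.2]
tcp_rot: [90.0, 89.8, 2.4]
ft_force: [0.5, -0.4, 0.4]
finger_gap: 48.6
```

Run:
```python
from bench import r
from h import *
np.set_printoptions(precision=2,suppress=True)
s=r.sense();print(s['time'],s['tool_pos'],s['tcp_rot'],s['finger_gap'],s['ft_force'],plan(s,[560,34,65],2.4,-1))
p,d=r.snapshot("scene");cv2.imwrite("pics/scene11.png",cv2.resize(p[60:300,150:400,::-1],None,fx=2.5,fy=2.5,interpolation=2))
```

```text
10.15 [602.97  36.17  64.19] [90.   89.8   2.43] 48.555245027234704 [ 0.53 -0.4   0.35] (array([-0.1 , -4.3 ,  0.04]), array([ 0.03, -0.  , -0.2 ]))
```

View pics/scene11.png

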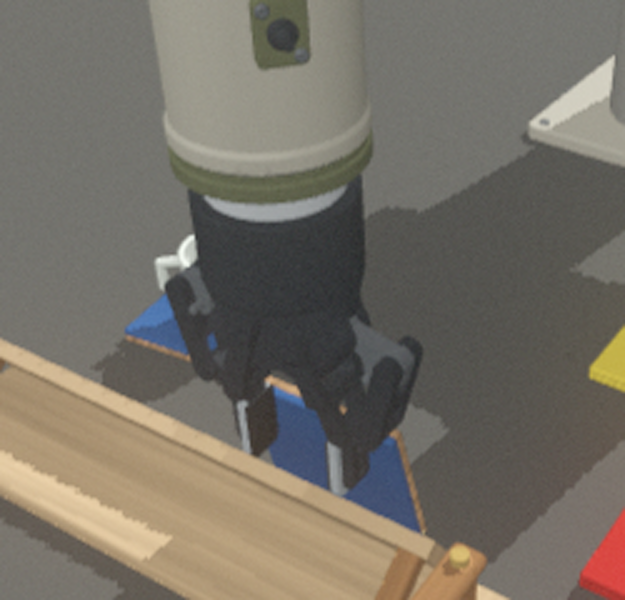

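Coaster's blue face now shows at (320,440) and pivots upright. Continuing gently.

{"api": "servo_tool", "payload": {"commands": [[[110,0,-0.5,0,0,0,0],[110,0,-1,0,0,0,0],[110,0,-1.5,0,0,0,0],[110,0,-2,0,0,0,0],[110,0,-2.3,0,0,0,0],[110,0,-2.6,0,0,0,0],[110,0,-2.9,0,0,0,0],[110,0,-3.2,0,0,0,0]]]}}

```text
time: 11.0
tool_pos: [571.2, 34.8, 64.1]
tcp_rot: [90.0, 89.8, 2.4]
ft_force: [0.0, 0.2, -0.5]
finger_gap: 48.8
```

Run:
```python
from bench import r
from h import *
np.set_printoptions(precision=2,suppress=True)
s=r.sense();print(s['time'],s['tool_pos'],s['tcp_rot'],s['finger_gap'],s['ft_force'],plan(s,[560,34,65],2.4,-1))
p,d=r.snapshot("scene");cv2.imwrite("pics/scene12.png",cv2.resize(p[60:300,150:400,::-1],None,fx=2.5,fy=2.5,interpolation=2))
```

```text
11.0 [571.2   34.8   64.08] [89.99 89.79  2.41] 48.803856611614286 [ 0.05  0.17 -0.49] (array([-0.1 , -1.12,  0.03]), array([ 0.02, -0.  , -0.21]))
```

View pics/scene12.png

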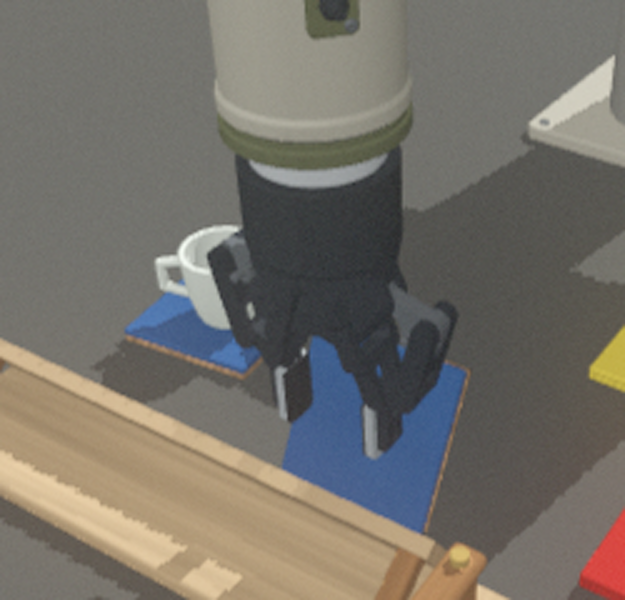

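It is falling forward, blue face up. Let it settle, then rise.

{"api": "servo_tool", "payload": {"commands": [[[110,0,0,0,0,0,0],[110,0,0,0,0,0,0],[110,0,0,0,0,0,0],[110,0,0,0,0,0,0],[110,-3,0,0,0,0,0],[110,-7,0,0,0,0,0],[110,-11,0,0,0,0,0],[110,-13,0,0,0,0,0]]]}}

```text
time: 11.85
tool_pos: [572.7, 34.8, 198.5]
tcp_rot: [87.6, 89.5, 0.0]
ft_force: [0.4, -0.1, -0.2]
finger_gap: 48.7
```

{"api": "servo_tool", "payload": {"commands": [[[110,0,0,-5,0,0,0],[110,0,0,-10,0,0,0],[110,0,0,-15,0,0,0],[110,0,0,-20,0,0,0],[110,0,0,-20,0,0,0],[110,0,0,-20,0,0,0]]]}}

```text
time: 12.45
tool_pos: [562.0, 235.9, 193.8]
tcp_rot: [82.4, 89.8, -5.0]
ft_force: [0.4, -1.1, 1.2]
finger_gap: 48.6
```

Run:
```python
from bench import r
from h import *
np.set_printoptions(precision=2,suppress=True)
s=r.sense();print(s['time'],s['tool_pos'],s['ft_force'])
for n in("top","scene"):
    p,d=r.snapshot(n);cv2.imwrite(f"pics/{n}13.png",p[:,:,::-1]);c=r.calibration(n);P=pts(c,d)
    hsv=cv2.cvtColor(p,cv2.COLOR_RGB2HSV);m=cv2.inRange(hsv,(105,120,40),(130,255,255));m=cv2.morphologyEx(m,cv2.MORPH_CLOSE,np.ones((5,5)))
    for k in cv2.findContours(m,0,2)[0]:
        W=ray(c,k[:,0],10)[:,:2].astype(np.float32)
        if cv2.contourArea(W)>4000 and abs(W[:,1].mean())<250 and 300<W[:,0].mean()<650:
            M=np.zeros_like(m);cv2.drawContours(M,[k],-1,1,-1);M=cv2.erode(M,np.ones((5,5)));z=P[M>0][:,2]
            print(n,cv2.minAreaRect(W),"z",np.percentile(z,[5,50,95]))
```

```text
12.45 [562.04 235.89 193.75] [ 0.4  -1.05  1.24]
top ((468.6225280761719, -149.71746826171875), (99.25700378417969, 99.41302490234375), 7.310307025909424) z [ 8.24 11.18 64.82]
top ((503.51348876953125, 29.87635612487793), (98.54305267333984, 98.304931640625), 2.3395657539367676) z [ 7.85  9.86 12.02]
scene ((506.73260498046875, 32.44618225097656), (99.65782165527344, 98.27789306640625), 1.6772902011871338) z [ 8.48  9.82 11.16]
```

View pics/top13.png

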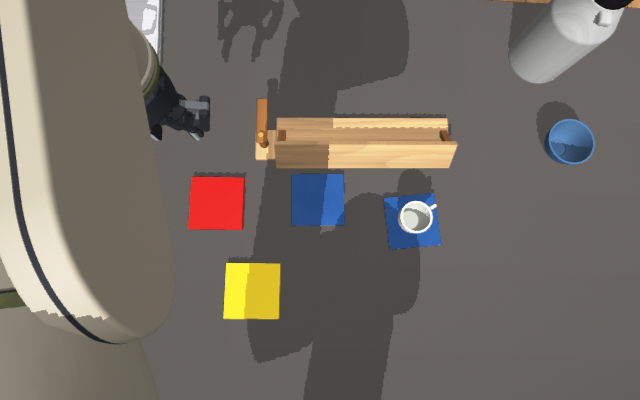

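View pics/scene13.png

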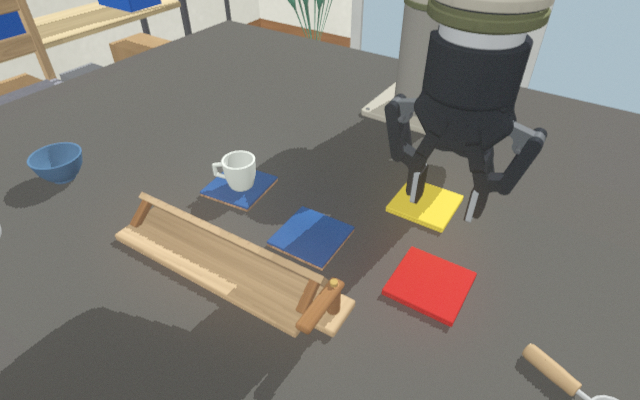

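The coaster lies flat and blue side up at (318,200) in the top view. The other coaster has not moved, and the cup is at the same pixel (415,217).

Run:
```python
from bench import r
print(r.hand_in())
```

```text
the job is handed in; nothing more can be done
None
```

The coaster now lies flat in front of the rest board with its blue side up, and I handed the job in at about 12.6 s.

I pushed its near edge with both fingers until it stood leaning on the board. I measured the upper edge at x 619, z 85 mm, which matches the expected 620 and 85, and after I backed off a picture showed it leaning on its own. Then I came over the board and pulled the top edge back from behind until it fell forward.

Last checks:
- **Turned coaster:** the top face is about 10 mm above the table across its whole area. It is square to the board within about 1 degree, centred near (504, 31) mm.
- **Other coaster:** the top camera puts it within 0.1 mm of where it started.
- **Cup:** it stands at the same pixel as before.
- **Forces:** the highest reading was about 17 N at the wrist, from a light touch on the table to find its height. No other reading was above 3 N.
- **Arm at hand-in:** it was about 190 mm up and clear of everything.

The only disagreement is that the top and scene cameras differ by about 3 mm on positions, as they did from the start. In the last scene picture the other coaster, partly hidden by the cup, did not pass my size filter, so only the top camera measured it there.

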